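Roll the cap strip home on a deep-well block

ROBOT

A 7-joint arm with a two-finger parallel gripper is mounted at the origin on the work surface. World frame = base frame: x ahead of the robot, y to its left, z up, the work surface at z = 0. Lengths are in m, angles in degrees, forces in N, time in s.
With the tool pointing down it reaches from about 0.4 to 0.875 m from the base axis. Payload 6.5 kg.
Tool frame: the origin (TCP) lies at the very end of the fingers, on their centre line; the grasp point (between the pads) lies 19 mm behind it; z points along the fingers, y is the line along which they close (so a half turn about z gives the same grasp; the last joint's range is limited). The gripper opens to 88 mm and grips with 3 to 60 N. Pads are 18 mm wide; open, the fingers measure 123 mm over their backs; the gripper's body (75 mm by 187 mm) begins 45 mm behind the grasp point.
Start: joints at [-72.834, 30.733, -0.252, 88.115, 0.149, 61.152, -4.079], TCP at [0.232, 0.607, 0.239] pointing down, gripper open.
Joint ranges: [-154.64, 154.64], [-21.42, 123.67], [-72.66, 72.17], [13.99, 137.28], [-74.86, 254.86], [10.95, 109.41], [-158.01, 158.01]. Speed limits (degrees/s): [136.94, 136.94, 180, 180, 180, 180, 180].

INTERFACE

Orientations are given as a 3x3 rotation matrix whose columns are the frame's x, y, z axes.
In Python, from plant import bot gives the robot as it stands.
- The arm moves only by the tool servo_tool, never from a script. Its argument "targets" is a list of rows, each a list of 7 numbers: the shift along the world's x, y, z in units of 60 mm (1.0 is 60 mm), then the turn, a rotation vector about the world's x, y, z in units of 6 degrees (1.0 is 6 degrees), then the closure, from -1 (fully open) to 1 (shut). A call has exactly 10 rows; each row shifts and turns the commanded pose from where the row before left it; what a row does not reach is not made up. A row lasts 1/8 s, in which the tool goes at most 62.5 mm and 10.7 degrees, less where a joint would pass 70% of its speed; a pose out of reach is approached as far as the arm can. A call is refused whole if a number of a shift passes 1 or a number of a turn 1, either way. A call with a gripper value outside its range is refused whole. The fingers move at their own pace and stop on an object; "force" is the grip in N (left out, the last holds). Time passes only in rows, so rows that do not move let the fingers close, or fill a call up. It gives the time, the measured TCP pose, the force, the opening and the grip force at its end, in the units of the state.
- bot.sense(): the state, without advancing time (a new reading comes with each control period).
- bot.snapshot(name): name is "side" or "top"; returns the picture (400x640x3 uint8, red, green, blue); there is no depth.
- bot.camera_params(name): a dict with "camera_matrix" (3x3 intrinsics, pixels), "position" and "rotation" of the camera in the world. Camera axes: x right, y up, looking along -z (the intrinsics and any distortion apply to the point x, -y, -z); pixel columns grow to the right and rows downward; lengths in m; the calibration is good to about 2 mm. A picture is of the moment at which its call begins. camera_params takes no time and is no camera call.
- bot.finish_job(): hands the job in; it is judged then, once.
Trained networks look in the newest picture that a camera, given by its name, has taken for a name from the list of things; names that differ only in an ending like _2 or _b are one class to them, and where a whole thing is asked for, a point or a joint stands for the part that bears it (a point fixed in the world has none). Each returns a list of dicts, best first, with "p" (0 to 1); they miss things now and then, are a little off and sometimes report something else, mostly with a low value. They report only what shows in the picture. A call takes as long as a camera call. They do not tell look-alikes from the thing itself.
- bot.recognise(camera, target): "at" ([column, row] as shares, 0 to 1, of the picture: columns of its width, rows of its height, amid what is visible of it).
The state is a dict: "time": time; "qpos": joint angles; "joint_velocities": joint speeds; "joint_torque": joint torques, N m; "ee_pos": TCP position; "orientation": TCP orientation; "contact_force": force on the tool from outside, world axes, zero at the start; "wrist_torque": the same for the moment, N m; "grip_width": finger opening in m; "grip_force": force on a finger pad.
Only numpy, scipy, OpenCV 4.12 (cv2) and the standard library are available. Lean on these libraries where they do the work, as an engineer would, in place of code of your own. Each camera call takes 0.05 s, during which the arm holds its last target. There are 200 camera calls.

TASK

The cap strip has only been laid on the edge row of the deep-well block. Take the hand roller from its stand, roll it along the strip with firm pressure, but never pressing harder than 25 N, until all six caps are fully home, then hang the roller back in its stand. Touch the strip and block with the roller only, and leave everything else where it is.

Things in the scene. Friction and masses are not known exactly. Their poses are not given: they have to be found in the camera images.
- holder: aluminium plate holder screwed to the bench, 118 mm (x) by 160 mm (y), 20 mm tall, carrying a white 24-well deep-well block (85 mm along x, 128 mm along y; 4 rows of 6 square wells, 18 mm pitch). Three rows are open; a strip of six black caps lies over the row along the long edge on the +x side. Origin on the bench under the holder's middle, z up, y along the block's long side
- strip_mid (a point): middle of the cap strip's top, nominal, with the caps home: holder x = +27 mm, 59 mm above the bench; the strip runs along this frame's y, cap centres at y = -45, -27, -9, 9, 27, 45 mm. The point is fixed to the holder: blocks of different makes on a worn pad do not sit alike, so the real strip is up to 9 mm higher or lower and slopes up to 3 degrees along y, which no reading shows
- cap1 (a joint): travel of cap 1 (the end at y = -45 mm), m: 0 = standing 5 mm proud, 0.005 = home, head flat on the block, a hard stop. Each cap has a square head 16.5 mm wide and 3 mm thick, moves straight down on its own against about 7 N of plug friction (some 1 N more per 10 mm/s) and stays where it is left. They start 4 to 5 mm proud
- stand: fixed grey bench stand for the roller: foot 105 x 95 mm, 8 mm thick, and an upright socket, outside 68 mm (x) by 64 mm (y), open on top, rim 70 mm and floor 8 mm above the bench, inside 52 mm (x) by 48 mm (y). Origin on the bench under the socket's middle, z up. The roller hangs in it wheel down, finger guard resting on the rim, its x along the stand's x (or reversed)
- roller_grip (a point): middle of the hand roller's handle, a pale wooden square bar 24 x 24 mm, 74 mm long, upright in the stand, where this point is 113 mm above the bench. z runs up the handle, x is the rolling direction, y the axle's. The underside of the finger guard is 43 mm, the axle 77 mm and the tread 99 mm below this point
- roller: the same hand roller, about 0.23 kg: below the handle an aluminium finger guard plate 64 mm (x) by 60 mm (y) and 6 mm thick, then a steel fork with a rubber-tyred wheel 44 mm in diameter and 24 mm wide, axle along y; fork and wheel take 44 mm (x) by 40 mm (y). Origin at the wheel's lowest point
- wheel (a joint): turn of the roller's wheel about its axle, rad; 1 rad is 22 mm of rolling; it spins freely, either way
- cap2 (a joint): the same for cap 2 (y = -27 mm in the holder)
- cap3 (a joint): the same for cap 3 (y = -9 mm in the holder)
- cap4 (a joint): the same for cap 4 (y = 9 mm in the holder)
- cap5 (a joint): the same for cap 5 (y = 27 mm in the holder)
- cap6 (a joint): the same for cap 6 (y = 45 mm in the holder)
- amber_bottle: bystander: closed amber glass bottle with a blue cap, 60 mm wide, 115 mm tall; origin at the middle of its underside
- vial_rack: bystander: white rack of eight red-capped vials, 56 x 110 mm, 53 mm tall; origin at the middle of its underside
- flask: bystander: conical glass flask, 72 mm wide, 112 mm tall; origin at the middle of its underside
- cork_ring: bystander: cork flask ring, 76 mm wide, 24 mm tall; origin at the middle of its underside
- tube_pot: bystander: round brown pot with a few capped thin tubes standing in it, 52 mm wide, 120 mm tall; origin at the middle of its underside
- beaker: bystander: small empty glass beaker, 60 mm wide, 65 mm tall; origin at the middle of its underside
- spatula: bystander: thin steel laboratory spatula lying flat, 180 mm long; origin at the middle of its underside
- spare_strip: bystander: spare black cap strip lying loose on the bench, 17 x 107 mm, 10 mm tall; origin at the middle of its underside
There are look-alikes about, which are no part of the job. Leave any green look-alike of the holder alone.

How it is judged (in metres and radians):
On the way, in this order (a step that is already met when the one before it is completed fails the run):
1. the hand roller is lifted out of its stand (z of roller_grip in the frame of stand above 0.16 m), for 0.1 s.
2. the wheel, pressed on the strip with more than 5 N, has rolled at least 44 mm along it (contact force between roller and holder above 5 N and (value of joint wheel above 2 rad or value of joint wheel below -2 rad)), for 0.02 s.
3. all six caps are home (value of joint each of cap1, cap2, cap3, cap4, cap5, cap6 above 0.0035 m), for 0.2 s.
At the end, for the whole second after the job is handed in: All six caps are within 1.5 mm of home; the roller hangs upright (within 0.1 rad) in its stand, its guard resting on the rim (handle's middle within 12 mm of the stand's axis and 4 mm of its rest height of 113 mm), released and still (all of step 3 and horizontal distance between roller_grip and stand below 0.012 m and z of roller_grip in the frame of stand between 0.109 and 0.117 m and angle between roller's own z axis and vertical below 0.1 rad and linear speed of roller below 0.02 m/s); the robot touches nothing.
It fails at once if the roller presses on the block, strip or holder with more than 25 N (contact force between roller and holder above 25 N).
It fails at once if the robot itself touches the block, strip or holder (contact force between any of the fingers, the arm and holder above 0.5 N).
It fails at once if a bystander is shifted by more than 20 mm (distance of any of amber_bottle, vial_rack, flask, cork_ring, tube_pot, beaker, spatula, spare_strip from where it was at the start of the episode above 0.02 m).
It also fails if it takes over 72 s, if anything falls off the work surface, if the arm or the gripper's body presses on something with over 40 N, if the wrist force passes 120 N, or if a joint passes its speed limit or range.

## Working session

There is one attempt and no reset: what is moved stays moved. The work goes in short steps, Python scripts to look and compute and a tool call to move; the robot and the scene stay as the last step left them, time stands still between calls to the robot, and variables do not carry over. Pictures are saved under pics/ and viewed, at most 10 in all, crops included, and the job is handed in when it is done.

Besides the shell and the picture viewer there is one more tool, called after "Call:" as name(argument=value, ...) on one line, values as JSON. servo_tool: Moves the arm, as the interface text tells. Its arguments: {"type":"object","properties":{"targets":{"type":"array","items":{"type":"array","items":{"type":"number"}}},"force":{"type":"number"}},"required":["targets"]}

```bash
mkdir -p pics; python3 - <<'E'
from plant import bot
import cv2, numpy as np
s=bot.sense(); print(s['time'],s['ee_pos'],s['orientation'],s['grip_width'],s['contact_force'])
for c in ('top','side'):
    im=bot.snapshot(c); cv2.imwrite(f'pics/{c}0.png',im[:,:,::-1])
    p=bot.camera_params(c); print(c,np.round(p['camera_matrix'],1).tolist(),np.round(p['position'],3),np.round(p['rotation'],3).tolist(),[k for k in p])
    for t in ('holder','stand','roller_grip','roller','cap1','cap6','spare_strip'):
        print(t,[(np.round(np.array(d['at'])*[640,400]).tolist(),round(d['p'],2)) for d in bot.recognise(c,t)])
E
```

```text
0.0 [0.23230631 0.60642734 0.23784064] [[-9.33868940e-01  3.57615125e-01 -4.74035425e-04]
 [ 3.57615415e-01  9.33867565e-01 -1.60814264e-03]
 [-1.32409823e-04 -1.67131684e-03 -9.99998595e-01]] 0.0881933802320604 [-0.05322283  1.27056849 -0.36242627]
top [[483.8, 0.0, 314.8], [0.0, 483.8, 201.3], [0.0, 0.0, 1.0]] [0.267 0.016 1.404] [[-0.026, 0.978, -0.207], [-1.0, -0.025, 0.007], [0.001, 0.208, 0.978]] ['camera_matrix', 'position', 'rotation']
holder [([181.0, 243.0], 0.61), ([262.0, 224.0], 0.55)]
stand [([359.0, 226.0], 0.92)]
roller_grip [([364.0, 217.0], 0.89)]
roller [([362.0, 218.0], 0.83)]
cap1 [([168.0, 237.0], 0.51), ([164.0, 243.0], 0.48)]
cap6 [([168.0, 237.0], 0.51), ([164.0, 243.0], 0.48)]
spare_strip [([323.0, 265.0], 0.68)]
side [[457.1, 0.0, 323.8], [0.0, 457.1, 198.8], [0.0, 0.0, 1.0]] [ 0.372 -0.669  0.903] [[0.972, 0.182, -0.147], [-0.235, 0.743, -0.627], [-0.005, 0.644, 0.765]] ['camera_matrix', 'position', 'rotation']
holder [([269.0, 119.0], 0.69), ([357.0, 375.0], 0.66), ([300.0, 171.0], 0.64)]
stand [([326.0, 273.0], 0.76)]
roller_grip [([327.0, 249.0], 0.79)]
roller [([326.0, 249.0], 0.94)]
cap1 [([349.0, 341.0], 0.65), ([356.0, 342.0], 0.53), ([361.0, 351.0], 0.5), ([321.0, 169.0], 0.46), ([389.0, 367.0], 0.39)]
cap6 [([349.0, 341.0], 0.65), ([356.0, 342.0], 0.53), ([361.0, 351.0], 0.5), ([321.0, 169.0], 0.46), ([389.0, 367.0], 0.39)]
spare_strip [([264.0, 233.0], 0.63)]
```

View pics/top0.png

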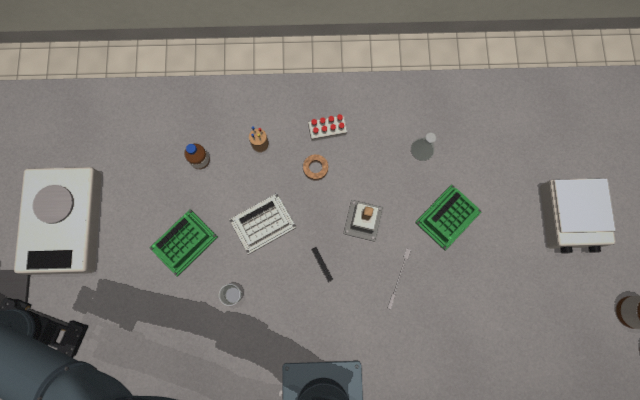

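View pics/side0.png

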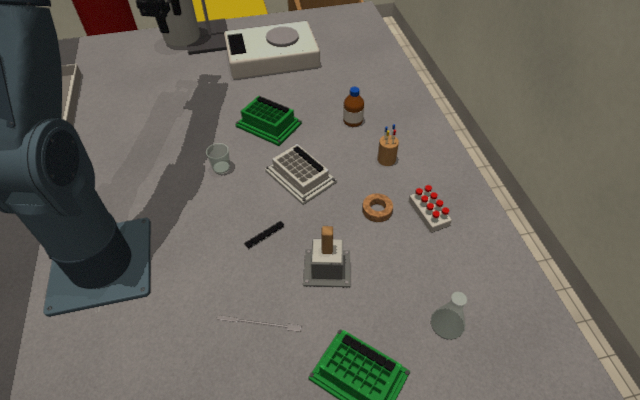

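The top picture shows the white holder at (262,222) with its strip from about (243,215) to (275,200), and the stand with roller at (364,219). The look-alikes are the green holders at (183,242) and (449,216), and the spare strip at (322,264) lies loose. I choose the white holder and the only roller, and check both in one close crop.

```bash
cat > h.py <<'E'
import numpy as np, cv2
from plant import bot
def proj(c,P):
    p=bot.camera_params(c);R=np.array(p['rotation']);K=np.array(p['camera_matrix'])
    q=(np.atleast_2d(P)-p['position'])@R; q=q*[1,-1,-1]
    u=q@K.T; return u[:,:2]/u[:,2:]
def ray(c,uv,z):
    p=bot.camera_params(c);R=np.array(p['rotation']);K=np.array(p['camera_matrix'])
    d=R@(np.linalg.inv(K)@[uv[0],uv[1],1]*np.array([1,-1,-1])); o=np.array(p['position'])
    return o+d*(z-o[2])/d[2]
def frame(x,y,yaw,L):
    a=np.radians(yaw);c,s=np.cos(a),np.sin(a)
    L=np.atleast_2d(L).astype(float); return np.c_[x+c*L[:,0]-s*L[:,1], y+s*L[:,0]+c*L[:,1], L[:,2]]
def box(w,d,z): return [[i*w/2,j*d/2,z] for i,j in((-1,-1),(1,-1),(1,1),(-1,1))]
E
python3 - <<'E'
from h import *
im=cv2.imread('pics/top0.png'); c=cv2.resize(im[180:262,225:390],None,fx=4.8,fy=4.8,interpolation=cv2.INTER_CUBIC); cv2.imwrite('pics/c1.png',c)
im=cv2.imread('pics/side0.png'); c=cv2.resize(im[140:290,260:360],None,fx=4,fy=4,interpolation=cv2.INTER_CUBIC); cv2.imwrite('pics/c2.png',c)
for u in((262,222),(243,215),(275,200)): print(ray('top',u,.04))
print(ray('top',(367,212),.15),ray('side',(327,228),.15), ray('top',(363,220),.0))
E
```

```text
[0.49995356 0.15965266 0.04      ]
[0.52167763 0.21398485 0.04      ]
[0.56326952 0.12196568 0.04      ]
[ 0.50076218 -0.12882192  0.15      ] [ 0.50496839 -0.13018603  0.15      ] [ 0.50506697 -0.13327431  0.        ]
```

View pics/c1.png

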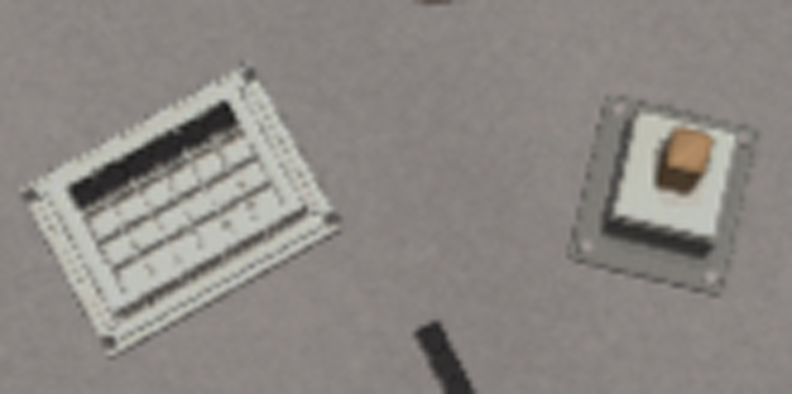

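View pics/c2.png

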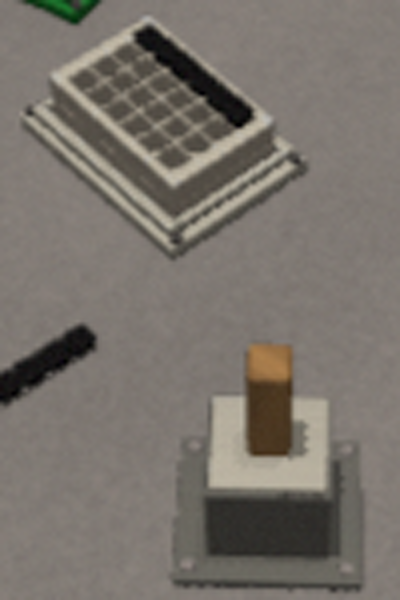

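The crops confirm the choices: the white holder has its black strip on the far (+x) edge, and the pale wooden handle stands in the grey stand at about (367,213). Next I fit both poses from the corners.

```bash
python3 - <<'E'
from h import *
from scipy.optimize import least_squares as ls
T=lambda a:np.array(a)/4.8+[225,180]
S=lambda a:np.array(a)/4+[260,140]
def fit(L,t,s,si,x0,n):
    L=np.array(L)
    def f(p):
        P=frame(*p,L); return np.r_[(proj('top',P)-t).ravel(),(proj('side',P[si])-s).ravel()]
    def ft(p): return (proj('top',frame(*p,L))-t).ravel()
    def fs(p): return (proj('side',frame(*p,L)[si])-s).ravel()
    for g in (f,ft,fs):
        r=ls(g,x0,x_scale=[.01,.01,1]); print(n,np.round(r.x,4),'res',np.round(r.fun,1))
# order (-,-),(+,-),(+,+),(-,+)
for z in(.0,.02):fit(box(.118,.160,z),T([(340,225),(250,68),(22,192),(112,352)]),S([(175,255),(305,165),(22,112)]),[0,1,3],[.5,.16,20],'holder')
fit(box(.105,.095,.004),T([(720,295),(757,130),(608,95),(570,260)]),S([(172,580),(362,585),(357,440),(180,440)]),[0,1,2,3],[.505,-.133,0],'stand')
# handle top z=.15: from crops
print(ray('top',T((690,149)),.15),ray('side',S((270,361)),.15))
# strip ends visible top
print([ray('top',T(u),.062) for u in((82,193),(228,112))])
E
```

```text
holder [ 0.5039  0.1633 27.9537] res [-0.1  0.2 -0.6 -1.3 -0.8 -1.1 -0.9  0.5 -1.   0.5  0.5  0.2 -0.4  2.4]
holder [ 0.5026  0.1616 28.2459] res [ 0.5  0.4 -0.1 -1.  -0.3 -0.5 -0.1  1. ]
holder [ 0.5059  0.1667 27.1233] res [-1.1 -0.6  0.8 -0.4  0.3  1. ]
holder [ 0.5011  0.1559 28.0292] res [ 2.2 -0.1  1.4 -2.   0.5 -1.3  0.8  0.8 -1.8 -2.1  0.3 -2.7 -1.8 -0.6]
holder [ 0.4993  0.1595 28.2458] res [ 1.   0.4  0.1 -1.4 -0.8 -0.6 -0.3  1.4]
holder [ 0.5031  0.1492 26.9567] res [-1.1 -0.2  1.6 -0.5 -0.4  0.6]
stand [  0.5036  -0.1336 -14.7421] res [ 0.5 -0.2  0.  -0.3 -0.4 -0.2 -0.2 -0.3 -0.3  0.4 -0.4 -0.1  0.2  0.2
 -0.3 -0.4]
stand [  0.5029  -0.1336 -15.0929] res [ 0.4  0.1  0.1  0.1 -0.2 -0.  -0.2 -0.2]
stand [  0.5041  -0.1335 -14.505 ] res [-0.   0.5 -0.1 -0.2  0.3  0.1 -0.2 -0.4]
[ 0.50321382 -0.13356366  0.15      ] [ 0.50460006 -0.13593949  0.15      ]
[array([0.50275125, 0.21330493, 0.062     ]), array([0.54901733, 0.12743038, 0.062     ])]
```

Call:
servo_tool(targets=[[0.32,-0.88,0,0,0,-1,-1],[0.32,-0.88,0,0,0,-1,-1],[0.32,-0.88,0,0,0,-1,-1],[0.32,-0.88,0,0,0,-1,-1],[0.32,-0.88,0,0,0,-1,-1],[0.32,-0.88,0,0,0,-1,-1],[0.32,-0.88,0,0,0,-1,-1],[0.32,-0.88,0,0,0,-1,-1],[0.32,-0.88,0,0,0,-1,-1],[0.32,-0.88,0,0,0,-1,-1]], force=50)

```text
time: 2.05
ee_pos: [0.4251, 0.0774, 0.2391]
orientation: [[-0.154, 0.988, 0.001], [0.988, 0.154, 0.001], [0.001, 0.001, -1.0]]
contact_force: [0.3, 0.6, 0.6]
grip_width: 0.0884
grip_force: 0.0
```

Call:
servo_tool(targets=[[0.33,-0.88,0,0,0,-0.98,-1],[0.33,-0.88,0,0,0,-0.98,-1],[0.33,-0.88,0,0,0,-0.98,-1],[0.33,-0.88,0,0,0,-0.98,-1],[0,0,-0.5,0,0,0,-1],[0,0,-0.3,0,0,0,-1],[0,0,0,0,0,0,-1],[0,0,0,0,0,0,-1],[0,0,0,0,0,0,-1],[0,0,0,0,0,0,-1]])

```text
time: 3.3
ee_pos: [0.5041, -0.132, 0.1914]
orientation: [[0.25, 0.968, 0.001], [0.968, -0.25, 0.0], [0.0, 0.001, -1.0]]
contact_force: [-0.1, 0.1, 0.2]
grip_width: 0.0883
grip_force: 0.0
```

```bash
python3 - <<'E'
from h import *
s=bot.sense(); R=np.array(s['orientation']); print(np.round(s['ee_pos'],4),np.degrees(np.arctan2(R[1,1],R[0,1])),s['time'],np.round(s['qpos'],1),s['contact_force'])
im=bot.snapshot('side')[:,:,::-1].copy(); print(proj('side',s['ee_pos']))
cv2.imwrite('pics/g1.png',cv2.resize(im[150:300,240:420],None,fx=4,fy=4,interpolation=cv2.INTER_CUBIC))
E
```

```text
[ 0.5041 -0.132   0.1914] -14.449961078309295 3.3 [-16.5  24.4  33.4 111.6 -17.6  48.9  11.8] [-0.11351652  0.12376248  0.21733068]
[[326.80761661 216.31535528]]
```

View pics/g1.png

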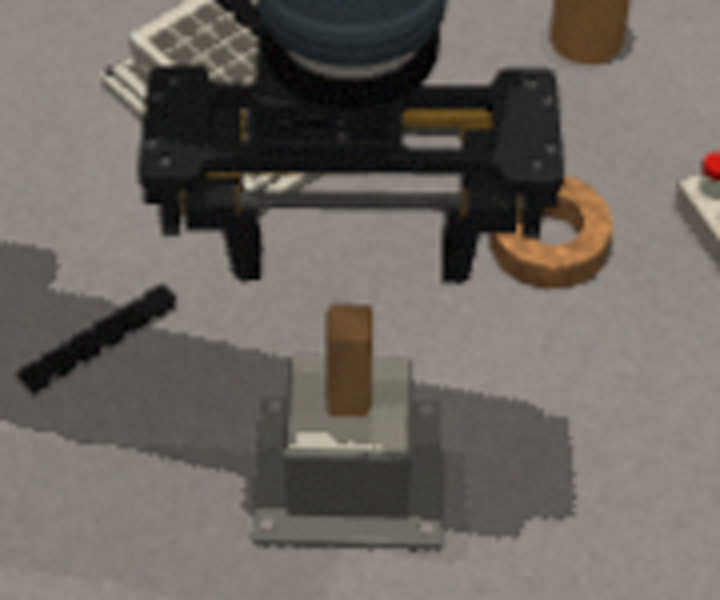

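The fingers straddle the handle symmetrically: tips at crop x 245 and 460, handle at 350. Next I descend and grip.

Call:
servo_tool(targets=[[0,-0.025,-0.4,0,0,0,-1],[0,0,-0.4,0,0,0,-1],[0,0,-0.4,0,0,0,-1],[0,0,-0.4,0,0,0,-1],[0,0,0,0,0,0,-1],[0,0,0,0,0,0,1],[0,0,0,0,0,0,1],[0,0,0,0,0,0,1],[0,0,0,0,0,0,1],[0,0,0,0,0,0,1]], force=60)

```text
time: 4.6
ee_pos: [0.5038, -0.1337, 0.0948]
orientation: [[0.25, 0.968, 0.0], [0.968, -0.25, -0.0], [0.0, 0.0, -1.0]]
contact_force: [0.4, 0.6, -0.6]
grip_width: 0.0404
grip_force: 0.0
```

Call:
servo_tool(targets=[[0,0,0,0,0,0,1],[0,0,0,0,0,0,1],[0,0,0,0,0,0,1],[0,0,0,0,0,0,1],[0,0,0,0,0,0,1],[0,0,0,0,0,0,1],[0,0,0.3,0,0,0,1],[0,0,0.5,0,0,0,1],[0,0,0.5,0,0,0,1],[0,0,0.5,0,0,0,1]])

```text
time: 5.85
ee_pos: [0.5037, -0.1338, 0.2046]
orientation: [[0.25, 0.968, 0.001], [0.968, -0.25, -0.0], [0.0, 0.001, -1.0]]
contact_force: [0.7, 0.5, -2.3]
grip_width: 0.0234
grip_force: 60.0
```

```bash
python3 - <<'E'
from h import *
s=bot.sense();R=np.array(s['orientation']);print(s['ee_pos'],np.degrees(np.arctan2(R[1,1],R[0,1])),s['grip_width'],s['grip_force'],s['contact_force'],s['wrist_torque'])
E
```

```text
[ 0.50368576 -0.13381434  0.20464161] -14.494128385823856 0.02342241444404544 59.95612012222409 [ 0.70015597  0.49427065 -2.3126085 ] [-0.06402433  0.0388651  -0.01347153]
```

Call:
servo_tool(targets=[[0.1,0.55,0,0,0,-0.99,1],[0.1,0.55,0,0,0,-0.99,1],[0.1,0.55,0,0,0,-0.99,1],[0.1,0.55,0,0,0,-0.99,1],[0.1,0.55,0,0,0,-0.99,1],[0.1,0.55,0,0,0,-0.99,1],[0.1,0.55,0,0,0,-0.99,1],[0.06,0.55,0,0,0,-0.99,1],[0,0,0,0,0,0,1],[0,0,0,0,0,0,1]])

```text
time: 7.1
ee_pos: [0.5493, 0.1296, 0.2033]
orientation: [[0.883, 0.47, 0.0], [0.47, -0.883, -0.0], [0.0, 0.001, -1.0]]
contact_force: [-0.3, -0.2, -2.3]
grip_width: 0.0235
grip_force: 60.0
```

```bash
python3 - <<'E'
from h import *
s=bot.sense();R=np.array(s['orientation']);print(s['ee_pos'],np.degrees(np.arctan2(R[1,1],R[0,1])),s['grip_width'],s['contact_force'],s['wrist_torque'])
im=bot.snapshot('side')[:,:,::-1].copy(); 
e=np.array(s['ee_pos']); tr=e-[0,0,.0808]; print(proj('side',tr))
print([np.round(proj('side',frame(.5035,.162,28,[[.027,y,.062]]))[0]) for y in(-.045,.045)])
cv2.imwrite('pics/r1.png',cv2.resize(im[90:240,230:380],None,fx=4,fy=4,interpolation=cv2.INTER_CUBIC))
E
```

```text
[0.54925748 0.12960144 0.2033254 ] -61.974766430848206 0.023535021887004782 [-0.33855653 -0.24250575 -2.30649052] [-0.08736119  0.11360555  0.02425753]
[[319.23839514 148.43357252]]
[array([319., 164.]), array([297., 146.])]
```

View pics/r1.png

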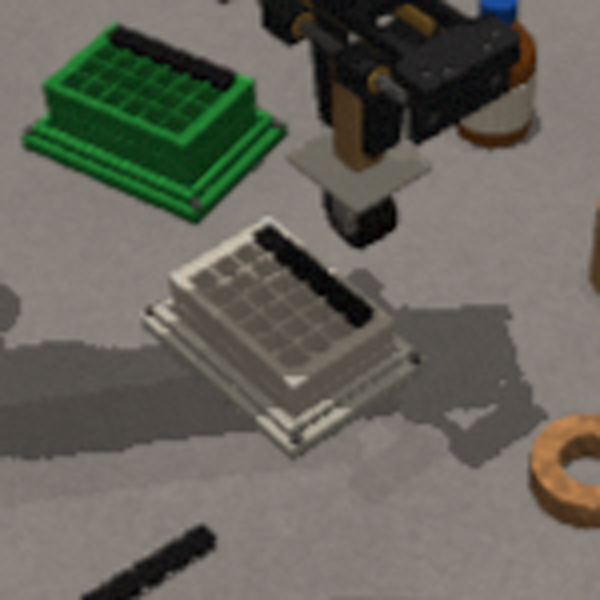

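The wheel is over the cap 1 end of the strip. I go down quickly to 77 mm tread height, then in guarded 3.6 mm steps.

Call:
servo_tool(targets=[[0,0,-0.2,0,0,0,1],[0,0,-0.25,0,0,0,1],[0,0,-0.2,0,0,0,1],[0,0,-0.1,0,0,0,1],[0,0,0,0,0,0,1],[0,0,0,0,0,0,1],[0,0,0,0,0,0,1],[0,0,0,0,0,0,1],[0,0,0,0,0,0,1],[0,0,0,0,0,0,1]])

```text
time: 8.4
ee_pos: [0.5493, 0.1303, 0.1578]
orientation: [[0.883, 0.47, 0.0], [0.47, -0.883, 0.0], [0.0, -0.0, -1.0]]
contact_force: [1.1, 0.1, -2.5]
grip_width: 0.0237
grip_force: 60.0
```

Call:
servo_tool(targets=[[0,0,-0.01,0,0,0,1],[0,0,-0.01,0,0,0,1],[0,0,-0.01,0,0,0,1],[0,0,-0.01,0,0,0,1],[0,0,-0.01,0,0,0,1],[0,0,-0.01,0,0,0,1],[0,0,0,0,0,0,1],[0,0,0,0,0,0,1],[0,0,0,0,0,0,1],[0,0,0,0,0,0,1]])

```text
time: 9.65
ee_pos: [0.5493, 0.1303, 0.1541]
orientation: [[0.883, 0.47, 0.0], [0.47, -0.883, 0.0], [0.0, -0.0, -1.0]]
contact_force: [-0.0, -0.4, -1.4]
grip_width: 0.0235
grip_force: 60.0
```

Call:
servo_tool(targets=[[0,0,-0.01,0,0,0,1],[0,0,-0.01,0,0,0,1],[0,0,-0.01,0,0,0,1],[0,0,-0.01,0,0,0,1],[0,0,-0.01,0,0,0,1],[0,0,-0.01,0,0,0,1],[0,0,0,0,0,0,1],[0,0,0,0,0,0,1],[0,0,0,0,0,0,1],[0,0,0,0,0,0,1]])

```text
time: 10.9
ee_pos: [0.5493, 0.1303, 0.1505]
orientation: [[0.883, 0.469, -0.0], [0.469, -0.883, 0.0], [-0.0, -0.0, -1.0]]
contact_force: [0.7, -0.3, -1.6]
grip_width: 0.0237
grip_force: 60.0
```

Call:
servo_tool(targets=[[0,0,-0.01,0,0,0,1],[0,0,-0.01,0,0,0,1],[0,0,-0.01,0,0,0,1],[0,0,-0.01,0,0,0,1],[0,0,-0.01,0,0,0,1],[0,0,-0.01,0,0,0,1],[0,0,0,0,0,0,1],[0,0,0,0,0,0,1],[0,0,0,0,0,0,1],[0,0,0,0,0,0,1]])

```text
time: 12.15
ee_pos: [0.5493, 0.1303, 0.1469]
orientation: [[0.883, 0.47, -0.0], [0.47, -0.883, 0.0], [-0.0, -0.0, -1.0]]
contact_force: [-0.3, -0.1, -2.8]
grip_width: 0.0236
grip_force: 60.0
```

Call:
servo_tool(targets=[[0,0,-0.01,0,0,0,1],[0,0,-0.01,0,0,0,1],[0,0,-0.01,0,0,0,1],[0,0,-0.01,0,0,0,1],[0,0,-0.01,0,0,0,1],[0,0,-0.01,0,0,0,1],[0,0,0,0,0,0,1],[0,0,0,0,0,0,1],[0,0,0,0,0,0,1],[0,0,0,0,0,0,1]])

```text
time: 13.4
ee_pos: [0.5493, 0.1303, 0.1433]
orientation: [[0.883, 0.47, -0.0], [0.47, -0.883, -0.0], [-0.0, -0.0, -1.0]]
contact_force: [0.3, -0.4, -2.4]
grip_width: 0.023
grip_force: 60.0
```

Call:
servo_tool(targets=[[0,0,-0.01,0,0,0,1],[0,0,-0.01,0,0,0,1],[0,0,-0.01,0,0,0,1],[0,0,-0.01,0,0,0,1],[0,0,-0.01,0,0,0,1],[0,0,-0.01,0,0,0,1],[0,0,0,0,0,0,1],[0,0,0,0,0,0,1],[0,0,0,0,0,0,1],[0,0,0,0,0,0,1]])

```text
time: 14.65
ee_pos: [0.5493, 0.1303, 0.1397]
orientation: [[0.883, 0.47, -0.0], [0.47, -0.883, -0.0], [-0.0, 0.0, -1.0]]
contact_force: [-0.9, 0.0, -2.2]
grip_width: 0.0233
grip_force: 60.0
```

Call:
servo_tool(targets=[[0,0,-0.01,0,0,0,1],[0,0,-0.01,0,0,0,1],[0,0,-0.01,0,0,0,1],[0,0,-0.01,0,0,0,1],[0,0,-0.01,0,0,0,1],[0,0,-0.01,0,0,0,1],[0,0,0,0,0,0,1],[0,0,0,0,0,0,1],[0,0,0,0,0,0,1],[0,0,0,0,0,0,1]])

```text
time: 15.9
ee_pos: [0.5493, 0.1303, 0.1361]
orientation: [[0.883, 0.47, 0.0], [0.47, -0.883, -0.0], [0.0, 0.0, -1.0]]
contact_force: [-0.4, 0.4, -1.2]
grip_width: 0.0234
grip_force: 60.0
```

Call:
servo_tool(targets=[[0,0,-0.01,0,0,0,1],[0,0,-0.01,0,0,0,1],[0,0,-0.01,0,0,0,1],[0,0,-0.01,0,0,0,1],[0,0,0,0,0,0,1],[0,0,0,0,0,0,1],[0,0,0,0,0,0,1],[0,0,0,0,0,0,1],[0,0,0,0,0,0,1],[0,0,0,0,0,0,1]])

```text
time: 17.15
ee_pos: [0.5494, 0.1304, 0.1338]
orientation: [[0.883, 0.47, 0.0], [0.47, -0.883, 0.0], [0.0, 0.0, -1.0]]
contact_force: [-1.0, -0.5, 5.5]
grip_width: 0.0235
grip_force: 60.0
```

Contact: about 7.8 N with the tread near 53 mm. From here I use finer steps.

Call:
servo_tool(targets=[[0,0,-0.01,0,0,0,1],[0,0,-0.01,0,0,0,1],[0,0,-0.01,0,0,0,1],[0,0,0,0,0,0,1],[0,0,0,0,0,0,1],[0,0,0,0,0,0,1],[0,0,0,0,0,0,1],[0,0,0,0,0,0,1],[0,0,0,0,0,0,1],[0,0,0,0,0,0,1]])

```text
time: 18.4
ee_pos: [0.5494, 0.1303, 0.1319]
orientation: [[0.883, 0.47, 0.0], [0.47, -0.883, 0.0], [0.0, 0.0, -1.0]]
contact_force: [-0.1, -0.0, 4.7]
grip_width: 0.0234
grip_force: 60.0
```

Call:
servo_tool(targets=[[0,0,-0.01,0,0,0,1],[0,0,-0.01,0,0,0,1],[0,0,0,0,0,0,1],[0,0,0,0,0,0,1],[0,0,0,0,0,0,1],[0,0,0,0,0,0,1],[0,0,0,0,0,0,1],[0,0,0,0,0,0,1],[0,0,0,0,0,0,1],[0,0,0,0,0,0,1]])

```text
time: 19.65
ee_pos: [0.5495, 0.1301, 0.1309]
orientation: [[0.883, 0.469, 0.0], [0.469, -0.883, -0.0], [0.0, 0.0, -1.0]]
contact_force: [-0.6, -0.5, 5.8]
grip_width: 0.0238
grip_force: 60.0
```

Call:
servo_tool(targets=[[0,0,-0.01,0,0,0,1],[0,0,0,0,0,0,1],[0,0,0,0,0,0,1],[0,0,0,0,0,0,1],[0,0,0,0,0,0,1],[0,0,0,0,0,0,1],[0,0,0,0,0,0,1],[0,0,0,0,0,0,1],[0,0,0,0,0,0,1],[0,0,0,0,0,0,1]])

```text
time: 20.9
ee_pos: [0.5497, 0.13, 0.1308]
orientation: [[0.883, 0.469, 0.001], [0.469, -0.883, 0.0], [0.001, 0.0, -1.0]]
contact_force: [-1.2, -0.4, 9.3]
grip_width: 0.0231
grip_force: 60.0
```

Cap 1 is on its stop: 11.6 N, stiffness about 7 N/mm. I now roll toward +y at about 14 N.

Call:
servo_tool(targets=[[-0.0088,0.0166,-0.005,0,0,0,1],[-0.0088,0.0166,0,0,0,0,1],[-0.0088,0.0166,0,0,0,0,1],[-0.0088,0.0166,0,0,0,0,1],[-0.0088,0.0166,0,0,0,0,1],[-0.0088,0.0166,0,0,0,0,1],[-0.0088,0.0166,0,0,0,0,1],[-0.0088,0.0166,0,0,0,0,1],[0,0,0,0,0,0,1],[0,0,0,0,0,0,1]])

```text
time: 22.15
ee_pos: [0.5464, 0.1367, 0.131]
orientation: [[0.883, 0.469, 0.003], [0.469, -0.883, -0.001], [0.002, 0.002, -1.0]]
contact_force: [0.5, -3.7, 12.3]
grip_width: 0.0234
grip_force: 60.0
```

Call:
servo_tool(targets=[[-0.0088,0.0166,0,0,0,0,1],[-0.0088,0.0166,0,0,0,0,1],[-0.0088,0.0166,0,0,0,0,1],[-0.0088,0.0166,0,0,0,0,1],[-0.0088,0.0166,0,0,0,0,1],[-0.0088,0.0166,0,0,0,0,1],[0,0,0,0,0,0,1],[0,0,0,0,0,0,1],[0,0,0,0,0,0,1],[0,0,0,0,0,0,1]])

```text
time: 23.4
ee_pos: [0.5428, 0.1437, 0.131]
orientation: [[0.883, 0.469, 0.002], [0.469, -0.883, 0.0], [0.001, 0.001, -1.0]]
contact_force: [-2.5, -2.3, 14.7]
grip_width: 0.0233
grip_force: 60.0
```

Call:
servo_tool(targets=[[-0.0088,0.0166,0.002,0,0,0,1],[-0.0088,0.0166,0,0,0,0,1],[-0.0088,0.0166,0,0,0,0,1],[-0.0088,0.0166,0,0,0,0,1],[-0.0088,0.0166,0,0,0,0,1],[-0.0088,0.0166,0,0,0,0,1],[-0.0088,0.0166,0,0,0,0,1],[0,0,0,0,0,0,1],[0,0,0,0,0,0,1],[0,0,0,0,0,0,1]])

```text
time: 24.65
ee_pos: [0.5401, 0.1487, 0.1313]
orientation: [[0.884, 0.468, 0.004], [0.468, -0.884, -0.002], [0.002, 0.004, -1.0]]
contact_force: [0.5, -6.2, 14.1]
grip_width: 0.0235
grip_force: 60.0
```

Call:
servo_tool(targets=[[-0.0088,0.0166,0.003,0,0,0,1],[-0.0088,0.0166,0,0,0,0,1],[-0.0088,0.0166,0,0,0,0,1],[-0.0088,0.0166,0,0,0,0,1],[-0.0088,0.0166,0,0,0,0,1],[-0.0088,0.0166,0,0,0,0,1],[-0.0088,0.0166,0,0,0,0,1],[0,0,0,0,0,0,1],[0,0,0,0,0,0,1],[0,0,0,0,0,0,1]])

```text
time: 25.9
ee_pos: [0.5356, 0.1577, 0.1315]
orientation: [[0.883, 0.469, 0.002], [0.469, -0.883, 0.0], [0.002, 0.001, -1.0]]
contact_force: [-2.2, -1.4, 15.4]
grip_width: 0.0235
grip_force: 60.0
```

Call:
servo_tool(targets=[[-0.0088,0.0166,0.003,0,0,0,1],[-0.0088,0.0166,0,0,0,0,1],[-0.0088,0.0166,0,0,0,0,1],[-0.0088,0.0166,0,0,0,0,1],[-0.0088,0.0166,0,0,0,0,1],[-0.0088,0.0166,0,0,0,0,1],[-0.0088,0.0166,0,0,0,0,1],[0,0,0,0,0,0,1],[0,0,0,0,0,0,1],[0,0,0,0,0,0,1]])

```text
time: 27.15
ee_pos: [0.5328, 0.1629, 0.1317]
orientation: [[0.884, 0.468, 0.004], [0.468, -0.884, -0.002], [0.002, 0.003, -1.0]]
contact_force: [0.6, -4.8, 14.8]
grip_width: 0.0234
grip_force: 60.0
```

Call:
servo_tool(targets=[[-0.0088,0.0166,0.003,0,0,0,1],[-0.0088,0.0166,0,0,0,0,1],[-0.0088,0.0166,0,0,0,0,1],[-0.0088,0.0166,0,0,0,0,1],[-0.0088,0.0166,0,0,0,0,1],[-0.0088,0.0166,0,0,0,0,1],[-0.0088,0.0166,0,0,0,0,1],[0,0,0,0,0,0,1],[0,0,0,0,0,0,1],[0,0,0,0,0,0,1]])

```text
time: 28.4
ee_pos: [0.5286, 0.1712, 0.1319]
orientation: [[0.883, 0.469, 0.003], [0.469, -0.883, -0.0], [0.002, 0.001, -1.0]]
contact_force: [-1.4, -2.5, 16.3]
grip_width: 0.0234
grip_force: 60.0
```

Call:
servo_tool(targets=[[-0.0088,0.0166,0.004,0,0,0,1],[-0.0088,0.0166,0,0,0,0,1],[-0.0088,0.0166,0,0,0,0,1],[-0.0088,0.0166,0,0,0,0,1],[-0.0088,0.0166,0,0,0,0,1],[-0.0088,0.0166,0,0,0,0,1],[-0.0088,0.0166,0,0,0,0,1],[-0.0088,0.0166,0,0,0,0,1],[0,0,0,0,0,0,1],[0,0,0,0,0,0,1]])

```text
time: 29.65
ee_pos: [0.5247, 0.1786, 0.1322]
orientation: [[0.883, 0.468, 0.003], [0.468, -0.883, -0.001], [0.003, 0.002, -1.0]]
contact_force: [-0.1, -4.6, 14.6]
grip_width: 0.0237
grip_force: 60.0
```

Call:
servo_tool(targets=[[-0.0088,0.0166,0.003,0,0,0,1],[-0.0088,0.0166,0,0,0,0,1],[-0.0088,0.0166,0,0,0,0,1],[-0.0088,0.0166,0,0,0,0,1],[-0.0088,0.0166,0,0,0,0,1],[-0.0088,0.0166,0,0,0,0,1],[-0.0088,0.0166,0,0,0,0,1],[-0.0088,0.0166,0,0,0,0,1],[0,0,0,0,0,0,1],[0,0,0,0,0,0,1]])

```text
time: 30.9
ee_pos: [0.5202, 0.1873, 0.1324]
orientation: [[0.883, 0.469, 0.003], [0.469, -0.883, 0.0], [0.002, 0.001, -1.0]]
contact_force: [-0.5, -2.4, 16.0]
grip_width: 0.0233
grip_force: 60.0
```

Call:
servo_tool(targets=[[-0.0088,0.0166,0.003,0,0,0,1],[-0.0088,0.0166,0,0,0,0,1],[-0.0088,0.0166,0,0,0,0,1],[-0.0088,0.0166,0,0,0,0,1],[-0.0088,0.0166,0,0,0,0,1],[-0.0088,0.0166,0,0,0,0,1],[-0.0088,0.0166,0,0,0,0,1],[-0.0088,0.0166,0,0,0,0,1],[0,0,0,0,0,0,1],[0,0,0,0,0,0,1]])

```text
time: 32.15
ee_pos: [0.5163, 0.195, 0.1326]
orientation: [[0.883, 0.469, 0.003], [0.469, -0.883, -0.0], [0.003, 0.002, -1.0]]
contact_force: [0.3, -2.7, 16.5]
grip_width: 0.0237
grip_force: 60.0
```

Call:
servo_tool(targets=[[-0.0088,0.0166,0.003,0,0,0,1],[-0.0088,0.0166,0,0,0,0,1],[-0.0088,0.0166,0,0,0,0,1],[-0.0088,0.0166,0,0,0,0,1],[-0.0088,0.0166,0,0,0,0,1],[-0.0088,0.0166,0,0,0,0,1],[-0.0088,0.0166,0,0,0,0,1],[-0.0088,0.0166,0,0,0,0,1],[0,0,0,0,0,0,1],[0,0,0,0,0,0,1]])

```text
time: 33.4
ee_pos: [0.5119, 0.2034, 0.1328]
orientation: [[0.883, 0.469, 0.003], [0.469, -0.883, 0.0], [0.003, 0.001, -1.0]]
contact_force: [-0.1, -1.7, 16.6]
grip_width: 0.0233
grip_force: 60.0
```

Call:
servo_tool(targets=[[-0.0088,0.0166,0.003,0,0,0,1],[-0.0088,0.0166,0,0,0,0,1],[-0.0088,0.0166,0,0,0,0,1],[-0.0088,0.0166,0,0,0,0,1],[-0.0088,0.0166,0,0,0,0,1],[-0.0088,0.0166,0,0,0,0,1],[-0.0088,0.0166,0,0,0,0,1],[-0.0088,0.0166,0,0,0,0,1],[0,0,0,0,0,0,1],[0,0,0,0,0,0,1]])

```text
time: 34.65
ee_pos: [0.5074, 0.212, 0.133]
orientation: [[0.883, 0.469, 0.002], [0.469, -0.883, 0.001], [0.003, 0.0, -1.0]]
contact_force: [-1.4, -1.9, 17.2]
grip_width: 0.0236
grip_force: 60.0
```

The tread height follows a straight 1.5° line over all six caps at 16–19 N, so every cap is on its stop. Next I lift off and look.

Call:
servo_tool(targets=[[0,0,0.1,0,0,0,1],[0,0,0.3,0,0,0,1],[0,0,0.4,0,0,0,1],[0,0,0.4,0,0,0,1],[0,-0.5,0,0,0,1,1],[0,-0.5,0,0,0,1,1],[0,-0.8,0,0,0,1,1],[0,-0.8,0,0,0,1,1],[0,-0.8,0,0,0,1,1],[0,-0.8,0,0,0,1,1]])

```text
time: 35.9
ee_pos: [0.5056, -0.0414, 0.2039]
orientation: [[0.435, 0.9, -0.0], [0.9, -0.435, 0.0], [0.0, -0.0, -1.0]]
contact_force: [0.5, -0.9, -2.5]
grip_width: 0.0234
grip_force: 60.0
```

```bash
python3 - <<'E'
from h import *
s=bot.sense();R=np.array(s['orientation']);print(s['ee_pos'],np.degrees(np.arctan2(R[1,1],R[0,1])),s['grip_width'],s['contact_force'],s['wrist_torque'])
im=bot.snapshot('side')[:,:,::-1].copy()
cv2.imwrite('pics/s2.png',cv2.resize(im[120:220,240:390],None,fx=5,fy=5,interpolation=cv2.INTER_CUBIC))
E
```

```text
[ 0.50558337 -0.04141168  0.20394415] -25.784106623230567 0.023410147022659512 [ 0.4586554  -0.85702038 -2.46213129] [-0.05520664  0.06780761  0.07679483]
```

View pics/s2.png

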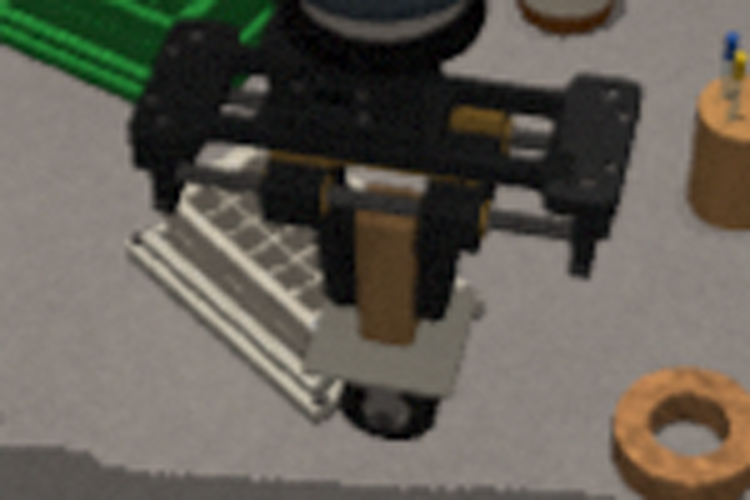

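The roller hangs upright in the grip; the strip is hidden behind it. Next I go above the stand.

Call:
servo_tool(targets=[[-0.015,-0.5,0,0,0,0.95,1],[-0.015,-0.5,0,0,0,0.95,1],[0,-0.5,0,0,0,0,1],[0,0,0,0,0,0,1],[0,0,0,0,0,0,1],[0,0,0,0,0,0,1],[0,0,0,0,0,0,1],[0,0,0,0,0,0,1],[0,0,0,0,0,0,1],[0,0,0,0,0,0,1]])

```text
time: 37.2
ee_pos: [0.5042, -0.13, 0.2034]
orientation: [[0.252, 0.968, -0.0], [0.968, -0.252, -0.0], [-0.0, -0.0, -1.0]]
contact_force: [-0.2, 0.0, -1.9]
grip_width: 0.0233
grip_force: 60.0
```

```bash
python3 - <<'E'
from h import *
s=bot.sense();R=np.array(s['orientation']);print(s['ee_pos'],np.degrees(np.arctan2(R[1,1],R[0,1])),s['contact_force'],s['wrist_torque'])
im=bot.snapshot('side')[:,:,::-1].copy()
a=cv2.resize(im[130:190,260:340],None,fx=5,fy=5,interpolation=cv2.INTER_CUBIC);b=cv2.resize(im[180:300,270:370],None,fx=4,fy=4,interpolation=cv2.INTER_CUBIC)
o=np.zeros((480,800,3),np.uint8);o[:300,:400]=a;o[:,400:]=b
cv2.imwrite('pics/s3.png',o)
E
```

```text
[ 0.50419485 -0.13003441  0.20344223] -14.596776821245536 [-0.22860259  0.0046575  -1.92202664] [-0.02145702  0.09679879 -0.01198189]
```

View pics/s3.png

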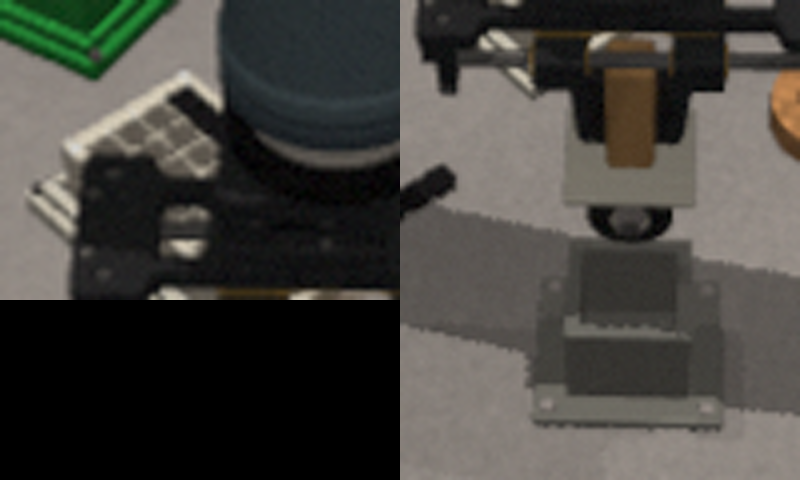

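The roller is upright over the empty socket. Next I correct y by -3.8 mm and lower it.

Call:
servo_tool(targets=[[-0.008,-0.063,0,0,0,0,1],[0,0,0,0,0,0,1],[0,0,-0.3,0,0,0,1],[0,0,-0.3,0,0,0,1],[0,0,-0.25,0,0,0,1],[0,0,-0.2,0,0,0,1],[0,0,-0.2,0,0,0,1],[0,0,-0.1,0,0,0,1],[0,0,0,0,0,0,1],[0,0,0,0,0,0,1]])

```text
time: 38.5
ee_pos: [0.5041, -0.134, 0.1228]
orientation: [[0.252, 0.968, 0.001], [0.968, -0.252, -0.0], [0.0, 0.001, -1.0]]
contact_force: [0.8, 0.4, -1.9]
grip_width: 0.0233
grip_force: 60.0
```

Call:
servo_tool(targets=[[-0.006,0,-0.15,0,0,0,1],[0,0,-0.15,0,0,0,1],[0,0,-0.1,0,0,0,1],[0,0,-0.05,0,0,0,1],[0,0,0,0,0,0,1],[0,0,0,0,0,0,1],[0,0,0,0,0,0,1],[0,0,0,0,0,0,1],[0,0,0,0,0,0,1],[0,0,0,0,0,0,1]])

```text
time: 39.75
ee_pos: [0.5034, -0.1338, 0.0955]
orientation: [[0.252, 0.968, 0.0], [0.968, -0.252, -0.0], [-0.0, 0.0, -1.0]]
contact_force: [-0.4, 0.0, -2.4]
grip_width: 0.0233
grip_force: 60.0
```

Call:
servo_tool(targets=[[0,0,-0.012,0,0,0,1],[0,0,0,0,0,0,1],[0,0,0,0,0,0,1],[0,0,0,0,0,0,-1],[0,0,0,0,0,0,-1],[0,0,0,0,0,0,-1],[0,0,0,0,0,0,-1],[0,0,0,0,0,0,-1],[0,0,0,0,0,0,-1],[0,0,0,0,0,0,-1]])

```text
time: 41.0
ee_pos: [0.5034, -0.1338, 0.0947]
orientation: [[0.252, 0.968, -0.0], [0.968, -0.252, -0.0], [-0.0, 0.0, -1.0]]
contact_force: [-0.5, 0.7, 0.6]
grip_width: 0.088
grip_force: 0.0
```

Call:
servo_tool(targets=[[0,0,0,0,0,0,-1],[0,0,0,0,0,0,-1],[0,0,0,0,0,0,-1],[0,0,0.3,0,0,0,-1],[0,0,0.5,0,0,0,-1],[0,0,0.6,0,0,0,-1],[0,0,0.6,0,0,0,-1],[0,-0.7,0.4,0,0,0,-1],[0,-0.8,0,0,0,0,-1],[0,-0.8,0,0,0,0,-1]])

```text
time: 42.25
ee_pos: [0.5036, -0.2732, 0.2405]
orientation: [[0.251, 0.968, 0.002], [0.968, -0.251, -0.0], [0.0, 0.002, -1.0]]
contact_force: [0.3, -0.9, -1.0]
grip_width: 0.0881
grip_force: 0.0
```

Call:
servo_tool(targets=[[0,-0.8,0,0,0,0,-1],[0,-0.8,0,0,0,0,-1],[0,0,0,0,0,0,-1],[0,0,0,0,0,0,-1],[0,0,0,0,0,0,-1],[0,0,0,0,0,0,-1],[0,0,0,0,0,0,-1],[0,0,0,0,0,0,-1],[0,0,0,0,0,0,-1],[0,0,0,0,0,0,-1]])

```text
time: 43.5
ee_pos: [0.5033, -0.3679, 0.2387]
orientation: [[0.252, 0.968, -0.0], [0.968, -0.252, -0.0], [-0.0, -0.0, -1.0]]
contact_force: [0.0, 0.6, 0.8]
grip_width: 0.0879
grip_force: 0.0
```

```bash
python3 - <<'E'
from h import *
s=bot.sense();print(s['time'],s['ee_pos'],s['grip_width'],s['contact_force'])
t=bot.snapshot('top')[:,:,::-1].copy()
im=bot.snapshot('side')[:,:,::-1].copy()
r=lambda i,f:cv2.resize(i,None,fx=f,fy=f,interpolation=cv2.INTER_CUBIC)
o=np.zeros((600,800,3),np.uint8);o[:390,:400]=r(im[135:200,260:327],6)[:390,:400];o[:480,400:]=r(im[180:300,270:370],4)
o[400:600,:400]=r(t[182:249,228:361],3)[:200,:400]
cv2.imwrite('pics/s4.png',o)
E
```

```text
43.5 [ 0.50330172 -0.36787427  0.23868637] 0.08791151021038533 [0.03577406 0.6294179  0.75941745]Traceback (most recent call last):
  File "<stdin>", line 7, in <module>
ValueError: could not broadcast input array from shape (200,399,3) into shape (200,400,3)
```

```bash
python3 - <<'E'
from h import *
t=bot.snapshot('top')[:,:,::-1]; im=bot.snapshot('side')[:,:,::-1]
r=lambda i,w,h:cv2.resize(i,(w,h),interpolation=cv2.INTER_CUBIC)
o=np.zeros((600,800,3),np.uint8);o[:390,:400]=r(im[135:200,265:332],400,390);o[:480,400:]=r(im[180:300,270:370],400,480)
o[400:,:400]=r(t[182:249,228:361],400,200)
cv2.imwrite('pics/s4.png',o)
E
```

```text
(no output)
```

View pics/s4.png

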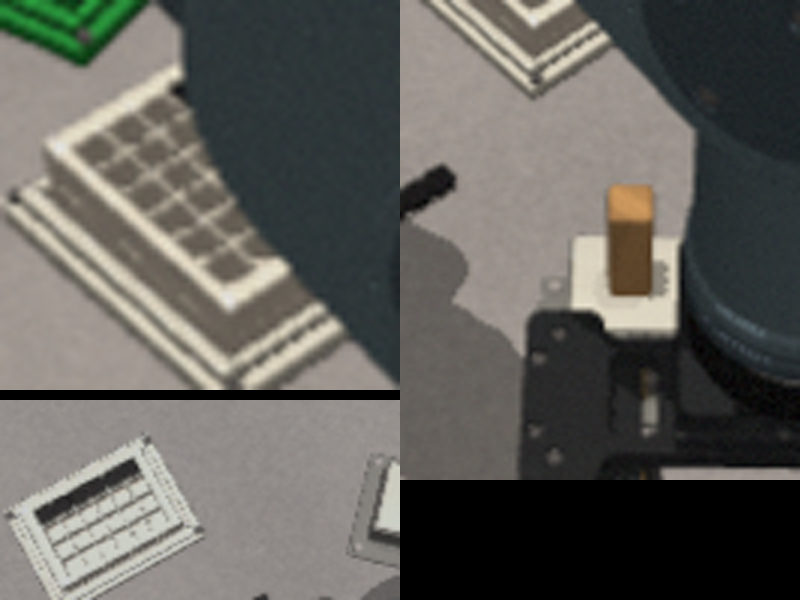

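The roller hangs upright in the stand, handle top at crop (630,200), and the gripper is clear. The tread height profile shows the caps on their stops, so I hand in.

```bash
python3 -c "
from plant import bot
print(bot.finish_job())"
```

```text
the job is handed in; nothing more can be done
None
```

I rolled the strip end to end at about 12–20 N (force readings between moves), hung the roller back in its stand and handed the job in at about 44 s. I judge all six caps home from the even wheel height along the strip, but no final picture showed them clearly, and the hand-in gave no verdict.

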